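# Secure the fan housing and hover its cover plate over the screw holes

### The arm

A 6-joint arm with a two-finger parallel gripper is mounted at the origin on the work surface. World frame = base frame: x ahead of the robot, y to its left, z up, the work surface at z = 0. Lengths are in m, angles in rad, forces in N, time in s.
With the tool pointing down it reaches from about 0.275 to 0.85 m from the base axis. Payload 19 kg.
Tool frame: the origin (TCP) lies on the centre line of the jaws, within the pads' length; the fingertips stand 14 mm ahead of it and the grasp point (between the pads) lies 5 mm behind it; x points along the fingers, y is the direction in which the jaws open and shut, and the axes are right-handed (so a half turn about x gives the same grasp; the last joint's range is limited). The gripper opens to 85 mm and grips with 20 to 120 N. Pads are 22 mm wide; open, the fingers measure 114 mm over their backs; the gripper's body (76 mm by 85 mm) begins 54 mm behind the grasp point. The pads swing forward as they close: fully open they stand 13 mm farther back than shut.
Start: joints at [1.2, 0.15, 1.437, -0, 1.554, -0.134], TCP at [0.135, 0.559, 0.245] pointing down, gripper open.
Joint ranges: [-2.8, 2.8], [-0.68, 2.1], [0.12, 2.68], [-1.39, 4.53], [0.16, 2.79], [-2.81, 2.81]. Speed limits (rad/s): [1.89, 1.89, 2.22, 3.01, 3.01, 3.01].

### API

Orientations are given as a unit quaternion [x, y, z, w].
In Python, from station import status, imaging, ticket gives the robot as it stands. The module is installed in compiled form; this text tells all that it offers.
- The arm moves only by the tool play_rows, never from a script. Its argument "increments" is text: rows parted by semicolons, each of 6 numbers parted by spaces: the shift along the tool's x, y, z scaled (see below), then the turn, a rotation vector about the tool's x, y, z scaled (see below). A call has 1 to 5 rows; each row is the pose to reach, as a shift and turn from the pose commanded when the call began, along the tool's axes at that moment, turning the shorter way round; what a row does not reach only later rows make up. The controller multiplies each number of a shift by 10 cm and each number of a turn by pi rad. A row lasts 1/8 s, in which the tool goes at most 62.5 mm and 10.7 degrees, less where a joint would pass 70% of its speed; a pose out of reach is approached as far as the arm can. A call with a number of a shift or a turn outside -1 to 1 is refused whole. A call with a gripper value outside its range is refused whole. "claw" is the gripper command: -1 is fully open, 1 is shut, values between are in proportion, set as the call begins (left out, the last holds). The fingers move at their own pace and stop on an object; "grip_force" is the grip in N (left out, the last holds). Time passes only in rows, so rows that repeat a pose let the fingers close. It gives the time, the measured TCP pose, the force and the opening at its end, in the units of the state.
- status.state(): the state, without advancing time (a new reading comes with each control period).
- imaging.camera(name): name is "scene" or "side" or "wrist"; returns a dict with "image" (480x640x3 uint8, blue, green, red), "K" (3x3 intrinsics, pixels), "R" (3x3) and "t" (3): a world point X has camera coordinates R X + t. Camera axes: x right, y down, z forward; pixel columns grow to the right and rows downward; lengths in m; the calibration is good to about 2 mm. A picture is of the moment at which its call begins. There is no depth.
- ticket.job_done(): hands the job in, once; it reports no verdict.
The state is a dict: "clock": time; "qpos": joint angles; "joint_velocities": joint speeds; "joint_torque": joint torques, N m; "position": TCP position; "eef_rot": TCP orientation; "contact_force": force on the tool from outside, world axes, zero at the start; "wrist_torque": the same for the moment, N m; "opening": opening from 0.0 (shut) to 1.0 (fully open).
Only numpy, scipy, OpenCV 4.12 (cv2) and the standard library are available. Lean on these libraries where they do the work, as an engineer would, in place of code of your own. Each camera call takes 0.05 s, during which the arm holds its last target. There are 200 camera calls.

### The job

Turn the turnbutton on the jig so that it lies squarely over the foot of the fan housing and secures it. Then pick up the cover plate by its handle and hold it level, hovering about 15 mm above the housing's flange without touching it, its four holes in line with the four threaded holes so that the screws can be started; finish while still holding it there. Do not shift the housing, and leave the hammer, tin and screwdriver where they are.

Things in the scene. Friction and masses are not known exactly. Their poses are not given: they have to be found in the camera images.
- turnbutton (a joint): angle in rad of the turnbutton, growing anticlockwise seen from above. 0: bar along the jig's y axis, clear of the housing's foot (open); 1.57: bar along the jig's x axis, one end 13 mm over the foot (secured), against its stop. Lowest -0.2. It stays where it is left; friction about 0.06 N m.
- rib (a point): the turnbutton: dark steel bar 70 x 16 x 8 mm on a vertical pivot at its middle, with a thumb rib on top, 50 long, 12 thick, 22 high. This point: centre of the rib, on the pivot axis, 43 mm above the bench (rib top 54, bar underside 24, board top 18). y runs along bar and rib, x across, z up; turns with the bar. The housing's wall is 60 mm from the pivot.
- jig: plywood jig board, 250 x 170 x 18 mm (x, y, z), fixed to the bench; origin at the centre of its underside, z up. The housing stands on it between low wooden strips (top 28 mm above the bench), its middle at jig x -30 mm, y 0; the turnbutton's pivot is at jig x +95 mm, y 0.
- housing_top (a point): middle of the fan housing's top flange face, 63 mm above the bench; x along the long side, z up. Housing: loose open sheet-steel box 130 x 100 x 45 mm, 0.9 kg. Flange: four 6 mm threaded holes at x +-53, y +-38 mm, 78 x 54 mm opening between. A foot 40 mm wide, 3.5 thick, stands out 38 mm at the bottom of the +x side, towards the turnbutton.
- housing: the same housing; origin at the centre of its underside, 45 mm below the flange face and 18 mm above the bench; same axes
- plate: the cover plate, bare steel sheet 130 x 100 x 4 mm (x, y, z), about 0.45 kg, starting flat on the bench with its handle up. Its origin is the middle of its underside; x along the long side, z up. Four 14 mm holes at x +-53, y +-38 mm, so the plate fits either way round. The handle's top is 49 mm above the underside.
- handle (a point): centre of the grip bar of the cover plate's bow handle, 42 mm above the plate's underside and over its middle, moving with the plate. The grip bar is 76 mm long (along the plate's x), 12 mm wide (y) and 14 mm high, on two legs 8 mm thick at its ends; 31 mm are free below it. Axes as the plate's.
- hammer: bystander: hammer lying on the bench; origin on its underside
- tin: bystander: open aluminium tin, 72 mm across, 85 mm high; origin at the centre of its underside
- screwdriver: bystander: screwdriver lying on the bench; origin on its underside
- hole0 (a point): centre of the cover plate's hole at x -53, y -38 mm, in the plane of its underside
- thread0 (a point): centre of the housing's threaded hole at x -53, y -38 mm, in the flange's top face
- hole1 (a point): centre of the cover plate's hole at x -53, y +38 mm, in the plane of its underside
- thread1 (a point): centre of the housing's threaded hole at x -53, y +38 mm, in the flange's top face
- hole2 (a point): centre of the cover plate's hole at x +53, y -38 mm, in the plane of its underside
- thread2 (a point): centre of the housing's threaded hole at x +53, y -38 mm, in the flange's top face
- hole3 (a point): centre of the cover plate's hole at x +53, y +38 mm, in the plane of its underside
- thread3 (a point): centre of the housing's threaded hole at x +53, y +38 mm, in the flange's top face

How it is judged:
By the outcome, as a careful person would: the job done as asked, in the order asked, and still so for the second after the job is handed in, while the arm keeps its last pose, push and grip.
It also fails if it takes over 58 s, if anything falls off the work surface, if the arm or the gripper's body presses on something with over 40 N, if the wrist force passes 120 N, or if a joint passes its speed limit or range.

## Working session

There is one attempt and no reset: what is moved stays moved. The work goes in short steps, Python scripts to look and compute and a tool call to move; the robot and the scene stay as the last step left them, time stands still between calls to the robot, and variables do not carry over. Pictures are saved under pics/ and viewed, about 8 in all and at most 12, crops included, and the job is handed in when it is done.

Besides the shell and the picture viewer there is one more tool, called after ">>>" as name(argument=value, ...), one argument or row to a line, values as JSON. play_rows: Moves the arm, as the interface text tells. Its arguments: {"type":"object","properties":{"increments":{"type":"string"},"claw":{"type":"number"},"grip_force":{"type":"number"}},"required":["increments"]}

```bash
mkdir -p pics; python3 - <<'E'
from station import status, imaging
import cv2,numpy as np
s=status.state();print(s)
for n in("scene","side"):
    c=imaging.camera(n);cv2.imwrite(f"pics/{n}0.png",c["image"]);np.savez(f"{n}0.npz",**c);print(n,c["K"].tolist(),(-c["R"].T@c["t"]).round(3))
E
```

```text
{'clock': 0.0, 'qpos': array([ 1.20004244e+00,  1.50948976e-01,  1.43804011e+00,  1.45516757e-05,
        1.55382159e+00, -1.34003269e-01]), 'joint_velocities': array([ 0.00037934, -0.00042993,  0.00147122,  0.00052048, -0.0013473 ,
        0.00063643]), 'joint_torque': array([-1.29276930e-03, -7.13054824e+01, -5.70869923e+01, -2.03223717e-04,
        8.74460209e-03, -3.59866658e-05]), 'position': array([0.13479107, 0.5587274 , 0.24469203]), 'eef_rot': array([ 0.083093  ,  0.70227069, -0.08392442,  0.70204567]), 'contact_force': array([ 0.62660968, -0.24635544,  0.35175963]), 'wrist_torque': array([ 0.07765217,  0.05935682, -0.01362839]), 'opening': 0.9972060682493951}
scene [[515.8593616065701, 0.0, 321.9988145548735], [0.0, 515.8593616065701, 241.3314677225147], [0.0, 0.0, 1.0]] [ 1.444 -0.133  0.814]
side [[440.1170131330987, 0.0, 326.16811933202973], [0.0, 440.1170131330987, 239.65454551078943], [0.0, 0.0, 1.0]] [ 0.431 -0.889  0.654]
```

View pics/scene0.png

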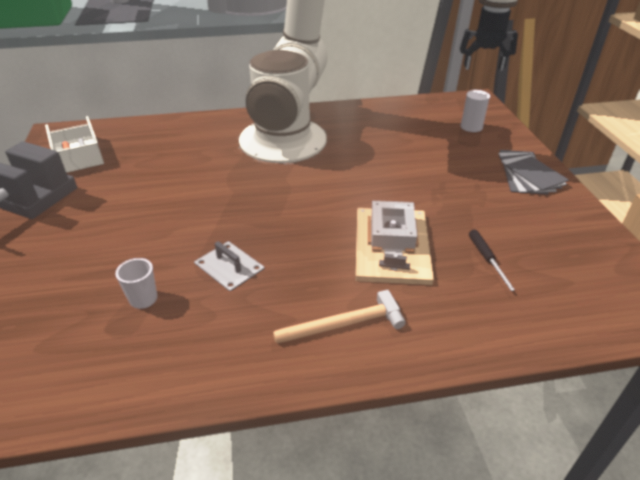

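View pics/side0.png

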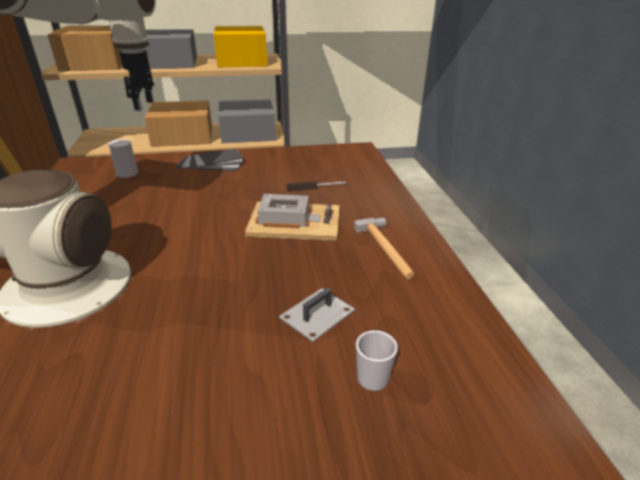

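Both views show the jig (scene ~395,245) with the turnbutton on the side facing the scene camera, bar across (open). The plate is at scene (229,264) and side (317,314), turned about 45°. The hammer lies beyond the jig, the tin beyond the plate, the screwdriver to the +y side.

```bash
cat > h.py <<'E'
import numpy as np,cv2
def load(n): return dict(np.load(n+".npz"))
def ray(c,uv,z):
    d=c["R"].T@np.linalg.inv(c["K"])@np.array([uv[0],uv[1],1.]);o=-c["R"].T@c["t"]
    return o+d*(z-o[2])/d[2]
def proj(c,X):
    p=c["K"]@(c["R"]@np.asarray(X)+c["t"]);return p[:2]/p[2]
E
python3 - <<'E'
from h import *
S=load("scene0");D=load("side0")
for n,c,(px,py,pw,ph),(jx,jy,jw,jh) in (("scene",S,(190,235,80,60),(345,192,100,100)),("side",D,(275,285,85,60),(240,188,110,56))):
    im=c["image"]
    hsv=cv2.cvtColor(im,cv2.COLOR_BGR2HSV)
    print(n)
    # plate: low saturation, bright
    m=np.zeros(im.shape[:2],np.uint8);m[py:py+ph,px:px+pw]=(hsv[py:py+ph,px:px+pw,1]<70)*255
    k=max(cv2.findContours(m,0,2)[0],key=cv2.contourArea)
    ap=cv2.approxPolyDP(k,3,True)[:,0]
    print("plate poly",ap.tolist(),[ray(c,p,0.004)[:2].round(3).tolist() for p in ap])
    m[:]=0;m[jy:jy+jh,jx:jx+jw]=((hsv[jy:jy+jh,jx:jx+jw,1]>60)&(hsv[jy:jy+jh,jx:jx+jw,2]>165))*255
    k=max(cv2.findContours(m,0,2)[0],key=cv2.contourArea)
    ap=cv2.approxPolyDP(cv2.convexHull(k),3,True)[:,0]
    print("board",ap.tolist(),[ray(c,p,0.018)[:2].round(3).tolist() for p in ap])
    m[:]=0;m[jy:jy+jh,jx:jx+jw]=(hsv[jy:jy+jh,jx:jx+jw,1]<50)*255
    k=max(cv2.findContours(m,0,2)[0],key=cv2.contourArea)
    ap=cv2.approxPolyDP(k,2,True)[:,0]
    print("flange",ap.tolist(),[ray(c,p,0.063)[:2].round(3).tolist() for p in ap])
a=cv2.resize(S["image"][190:300,345:445],None,fx=5,fy=5,interpolation=2)
b=cv2.resize(S["image"][230:300,190:275],(400,330),interpolation=2)
e=cv2.resize(D["image"][280:345,270:365],(300,205),interpolation=2)
o=np.zeros((550,800,3),np.uint8);o[:,:500]=a;o[:247,500:]=cv2.resize(b,(300,247));o[250:455,500:]=e
cv2.imwrite("pics/crop1.png",o)
E
```

```text
scene
plate poly [[216, 242], [214, 249], [194, 262], [228, 290], [263, 268], [229, 241]] [[0.471, -0.215], [0.496, -0.22], [0.534, -0.267], [0.637, -0.193], [0.581, -0.112], [0.472, -0.184]]
board [[425, 211], [431, 280], [355, 276], [357, 207], [371, 202]] [[0.456, 0.314], [0.697, 0.246], [0.656, 0.085], [0.41, 0.147], [0.395, 0.188]]
flange [[373, 201], [372, 235], [376, 239], [373, 243], [383, 246], [386, 257], [404, 259], [401, 250], [406, 246], [413, 247], [416, 237], [413, 203]] [[0.451, 0.175], [0.578, 0.14], [0.593, 0.146], [0.605, 0.136], [0.619, 0.155], [0.655, 0.152], [0.668, 0.188], [0.639, 0.19], [0.628, 0.205], [0.634, 0.22], [0.602, 0.237], [0.476, 0.27]]
side
plate poly [[354, 309], [327, 288], [319, 289], [279, 317], [314, 340]] [[0.635, -0.196], [0.59, -0.116], [0.571, -0.116], [0.472, -0.193], [0.534, -0.271]]
board [[245, 229], [257, 202], [339, 206], [334, 237], [247, 234]] [[0.413, 0.151], [0.454, 0.301], [0.694, 0.239], [0.645, 0.073], [0.418, 0.125]]
flange [[259, 208], [260, 223], [287, 221], [303, 225], [306, 218], [318, 220], [319, 217], [305, 213], [306, 196], [265, 194]] [[0.456, 0.182], [0.454, 0.101], [0.524, 0.1], [0.562, 0.074], [0.575, 0.108], [0.605, 0.093], [0.61, 0.108], [0.576, 0.135], [0.593, 0.232], [0.478, 0.262]]
```

View pics/crop1.png

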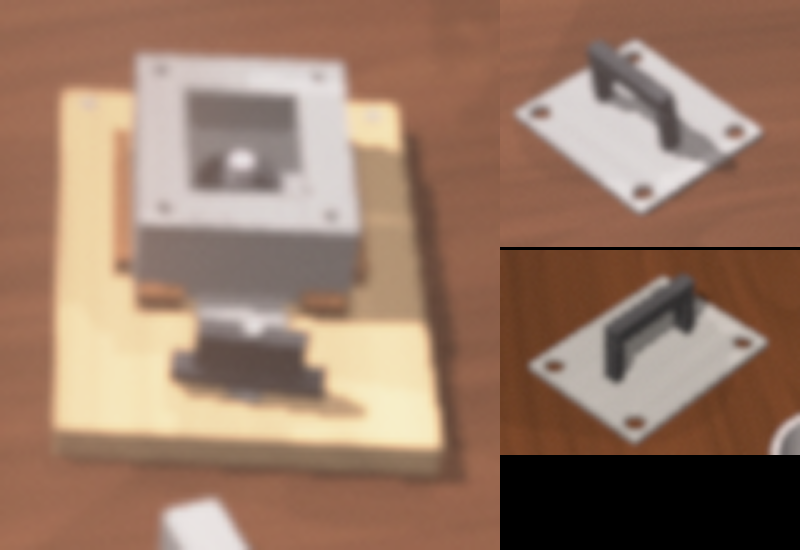

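The crop confirms the layout. The housing is centred near (0.527, 0.206) with yaw about -0.255. The pivot is near (0.648, 0.174). The plate is near (0.555, -0.192) with yaw about 0.62.

```bash
cat >> h.py <<'E'
from scipy.spatial.transform import Rotation as Ro
def plan(pos,yaw,verbose=True):
    """shift (units 10cm) and turn (units pi) from the present pose to TCP pos, tool down, jaw axis (tool y) at yaw"""
    from station import status
    s=status.state();R=Ro.from_quat(s["eef_rot"]);p=s["position"]
    y=np.array([np.cos(yaw),np.sin(yaw),0]);x=np.array([0,0,-1.])
    T=Ro.from_matrix(np.c_[x,y,np.cross(x,y)])
    m=R.as_matrix()
    print("t",round(s["clock"],2),"pos",p.round(4),"jawyaw",np.arctan2(m[1,1],m[0,1]).round(4),"tilt",m[:2,0].round(4),"q",s["qpos"].round(2),"F",s["contact_force"].round(1),"open",round(s["opening"],3))
    print("shift",(R.inv().apply(np.array(pos)-p)/.1).round(3),"turn",((R.inv()*T).as_rotvec()/np.pi).round(4))
E
python3 - <<'E'
from h import *
plan((.648,.174,.2),-.255); plan((.648,.174,.2),-.255+np.pi)
S=load("scene0")
for uv in [(200,318),(305,335)]: print(ray(S,(345+uv[0]/5,190+uv[1]/5),.054).round(3))
for uv in [(172,360),(325,375)]: print(ray(S,(345+uv[0]/5,190+uv[1]/5),.032).round(3))
E
```

```text
t 0.1 pos [0.1348 0.5588 0.2448] jawyaw 1.3341 tilt [-0.0004 -0.001 ] q [ 1.2   0.15  1.44 -0.    1.55 -0.13] F [ 0.4 -0.9 -0.3] open 0.997
shift [ 0.45  -2.537  5.891] turn [5.058e-01 2.000e-04 3.000e-04]
t 0.1 pos [0.1348 0.5588 0.2448] jawyaw 1.3341 tilt [-0.0004 -0.001 ] q [ 1.2   0.15  1.44 -0.    1.55 -0.13] F [ 0.4 -0.9 -0.3] open 0.997
shift [ 0.45  -2.537  5.891] turn [-4.942e-01 -3.000e-04  2.000e-04]
[0.635 0.156 0.054]
[0.653 0.198 0.054]
[0.636 0.145 0.032]
[0.657 0.209 0.032]
```

>>> play_rows(
  increments="0 -0.15 0.35 0 0 0;0 -0.3 0.7 0 0 0;0 -0.43 1 0 0 0",
  claw=-0.2,
)

```text
clock: 0.48
position: [0.2228, 0.4928, 0.245]
eef_rot: [0.083, 0.702, -0.084, 0.702]
contact_force: [0.2, 1.0, -0.6]
opening: 0.603
```

>>> play_rows(
  increments="0 -0.15 0.35 0 0 0;0 -0.3 0.7 0 0 0;0 -0.43 1 0 0 0",
)

```text
clock: 0.85
position: [0.3101, 0.4274, 0.245]
eef_rot: [0.083, 0.702, -0.084, 0.702]
contact_force: [-0.2, 0.3, -1.3]
opening: 0.602
```

>>> play_rows(
  increments="0 -0.15 0.35 0 0 0;0 -0.3 0.7 0 0 0;0 -0.43 1 0 0 0",
)

```text
clock: 1.23
position: [0.3972, 0.3621, 0.245]
eef_rot: [0.083, 0.702, -0.084, 0.702]
contact_force: [1.0, -0.5, 0.4]
opening: 0.601
```

>>> play_rows(
  increments="0 -0.15 0.35 0 0 0;0 -0.3 0.7 0 0 0;0 -0.43 1 0 0 0",
)

```text
clock: 1.6
position: [0.4843, 0.2969, 0.245]
eef_rot: [0.084, 0.702, -0.084, 0.702]
contact_force: [0.3, -0.3, 0.4]
opening: 0.6
```

>>> play_rows(
  increments="0 -0.15 0.35 0.05 0 0;0 -0.3 0.7 0.1 0 0;0 -0.43 1 0.15 0 0;0 -0.43 1 0.2 0 0;0 -0.43 1 0.25 0 0",
)

```text
clock: 2.22
position: [0.5707, 0.2322, 0.2447]
eef_rot: [0.347, 0.616, -0.348, 0.615]
contact_force: [-0.5, 0.2, -1.0]
opening: 0.602
```

```bash
python3 -c "
from h import *
plan((.648,.174,.2),-.255)"
```

```text
t 2.23 pos [0.5707 0.2322 0.2447] jawyaw 0.5426 tilt [-0.001  -0.0003] q [ 0.26  0.24  1.34 -0.    1.57 -0.28] F [-0.5  0.2 -1. ] open 0.602
shift [0.446 0.362 0.897] turn [2.539e-01 1.000e-04 3.000e-04]
```

>>> play_rows(
  increments="0 0.12 0.3 0.05 0 0;0 0.24 0.6 0.1 0 0;0 0.36 0.9 0.15 0 0;0 0.36 0.9 0.2 0 0;0 0.36 0.9 0.254 0 0",
)

```text
clock: 2.85
position: [0.6483, 0.1742, 0.2445]
eef_rot: [-0.559, -0.432, 0.56, -0.432]
contact_force: [-0.2, 0.8, -0.8]
opening: 0.595
```

```bash
python3 - <<'E'
from h import *
from station import imaging
c=imaging.camera("wrist");np.savez("w1.npz",**c);cv2.imwrite("pics/w1.png",c["image"])
plan((.648,.174,.2),-.255)
y=-.255;u=np.array([np.cos(y),np.sin(y),0]);v=np.array([-u[1],u[0],0]);z=np.array([0,0,1])
C=np.array([.527,.2055,.063])
for n,X in dict(pivtop=[.648,.174,.054],**{f"th{i}":C+a*.053*u+b*.038*v for i,(a,b) in enumerate([(-1,-1),(-1,1),(1,-1),(1,1)])}).items(): print(n,proj(c,X).round(1))
E
```

```text
t 2.9 pos [0.6482 0.1744 0.2447] jawyaw -0.2645 tilt [-0.001  -0.0002] q [ 0.15  0.35  1.19 -0.    1.6   0.41] F [0.  0.5 0.1] open 0.597
shift [ 0.447 -0.001  0.004] turn [-0.003   0.0002  0.0003]
pivtop [321.7 220.7]
th0 [104.7 268.6]
th1 [ 90.  175.1]
th2 [233.9 268.6]
th3 [227.9 175. ]
```

View pics/w1.png

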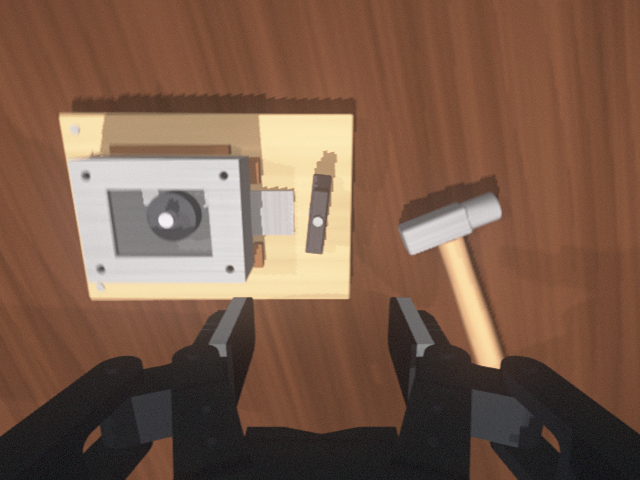

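The wrist view shows the threads near (86,175), (223,175), (101,269) and (230,269). The bar runs from (321,175) to (315,253), slightly off the jig's y axis. The hammer head is about 90 px from the bar, clear of the fingers.

```bash
cat >> h.py <<'E'
def blob(im,uv,r=9,frac=.5):
    x,y=int(round(uv[0])),int(round(uv[1]));g=cv2.cvtColor(im,cv2.COLOR_BGR2GRAY)[y-r:y+r+1,x-r:x+r+1].astype(float)
    w=np.clip(g.min()+frac*(np.median(g)-g.min())-g,0,None);M=np.indices(g.shape)
    return np.array([x-r+(w*M[1]).sum()/w.sum(),y-r+(w*M[0]).sum()/w.sum()])
def fitrect(P):
    "P: 4 points at (-,-),(-,+),(+,-),(+,+) -> centre, yaw, residual mm"
    P=np.array(P)[:,:2];L=np.array([[-.053,-.038],[-.053,.038],[.053,-.038],[.053,.038]])
    c=P.mean(0);z=((P-c)@[1,1j])@np.conj(L@[1,1j]);a=np.angle(z)
    Rm=np.array([[np.cos(a),-np.sin(a)],[np.sin(a),np.cos(a)]])
    return c,a,(np.linalg.norm(P-c-L@Rm.T,axis=1)*1e3).round(1)
E
python3 - <<'E'
from h import *
c=load("w1");im=c["image"]
P=[blob(im,p) for p in [(101,269),(86,175),(230,269),(223,175)]];print(np.round(P,1).tolist())
Ct,a,r=fitrect([ray(c,p,.063) for p in P]);print("housing",Ct.round(4),a.round(4),r)
print("pivot",(Ct+.125*np.array([np.cos(a),np.sin(a)])).round(4))
g=cv2.cvtColor(im,cv2.COLOR_BGR2GRAY);m=np.zeros_like(g);m[165:260,300:336]=(g[165:260,300:336]<95)*255
k=max(cv2.findContours(m,0,2)[0],key=cv2.contourArea);b=cv2.minAreaRect(k);B=cv2.boxPoints(b);print(B.tolist())
for z in(.032,.054):
  W=np.array([ray(c,p,z)[:2] for p in B]);print(z,"c",W.mean(0).round(4),W.round(3).tolist())
  e=[W[1]-W[0],W[2]-W[1]];e=max(e,key=np.linalg.norm);print(np.linalg.norm(e),np.arctan2(e[1],e[0]))
E
```

```text
[[100.9, 268.5], [86.1, 175.3], [229.7, 268.2], [223.5, 175.0]]
housing [0.5239 0.2064] -0.2542 [0.1 0.3 0.3 0.2]
pivot [0.6449 0.1749]
[[312.9634094238281, 198.32925415039062], [315.6585388183594, 174.07315063476562], [330.6950988769531, 175.743896484375], [327.9999694824219, 200.0]]
0.032 c [0.6543 0.1976] [[0.644, 0.19], [0.652, 0.21], [0.664, 0.205], [0.657, 0.186]]
0.020746071409456317 1.1994764751544578
0.054 c [0.655  0.2005] [[0.646, 0.194], [0.653, 0.212], [0.664, 0.207], [0.657, 0.189]]
0.019409156815984072 1.199476475154455
```

```bash
python3 -c "
from h import *
plan((.645,.175,.05),-.37)"
```

```text
t 2.9 pos [0.6482 0.1744 0.2447] jawyaw -0.2645 tilt [-0.001  -0.0002] q [ 0.15  0.35  1.19 -0.    1.6   0.41] F [0.  0.5 0.1] open 0.597
shift [ 1.947e+00 -3.100e-02  1.000e-03] turn [0.0336 0.0002 0.0003]
```

>>> play_rows(
  increments="0.3 -0.031 0 0.034 0 0;0.6 -0.031 0 0.034 0 0;0.97 -0.031 0 0.034 0 0;1 -0.031 0 0.034 0 0",
)

```text
clock: 3.4
position: [0.6439, 0.1752, 0.1426]
eef_rot: [-0.579, -0.405, 0.582, -0.403]
contact_force: [-0.2, 0.4, 0.4]
opening: 0.602
```

>>> play_rows(
  increments="0.3 0 0 0 0 0;0.6 0 0 0 0 0;0.8 0 0 0 0 0;0.95 0 0 0 0 0;0.95 0 0 0 0 0",
)

```text
clock: 4.03
position: [0.645, 0.1753, 0.0499]
eef_rot: [-0.58, -0.404, 0.581, -0.403]
contact_force: [0.7, 0.6, 0.4]
opening: 0.603
```

```bash
python3 - <<'E'
from h import *
from station import imaging
plan((.645,.175,.05),-.37)
c=imaging.camera("wrist");cv2.imwrite("pics/w2.png",c["image"])
E
```

```text
t 4.03 pos [0.645  0.1753 0.0499] jawyaw -0.3559 tilt [-0.001  -0.0002] q [ 0.15  0.47  1.43 -0.    1.24  0.51] F [0.7 0.6 0.4] open 0.603
shift [-0.001  0.001  0.003] turn [0.0045 0.0002 0.0003]
```

View pics/w2.png

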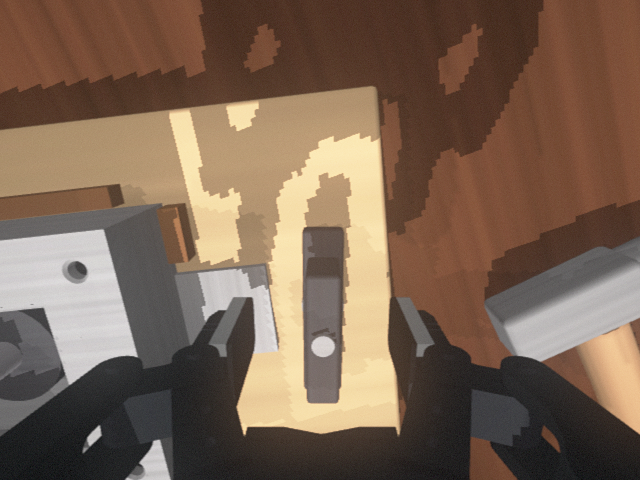

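The rib sits centred between the open pads and parallel to them (x≈323, pads at 235 and 405), so I can close on it.

>>> play_rows(
  increments="0 0 0 0 0 0;0 0 0 0 0 0;0 0 0 0 0 0;0 0 0 0 0 0;0 0 0 0 0 0",
  claw=1,
  grip_force=50,
)

```text
clock: 4.7
position: [0.6456, 0.1754, 0.0512]
eef_rot: [0.581, 0.403, -0.58, 0.404]
contact_force: [-0.6, -1.2, 6.9]
opening: 0.126
```

```bash
python3 -c "
from h import *
plan((.645,.175,.05),1.3166)"
```

```text
t 4.7 pos [0.6456 0.1754 0.0512] jawyaw -0.3562 tilt [0.0013 0.    ] q [ 0.15  0.46  1.43 -0.    1.24  0.51] F [-0.6 -1.2  6.9] open 0.126
shift [ 0.012 -0.004  0.006] turn [-5.325e-01  2.000e-04 -4.000e-04]
```

>>> play_rows(
  increments="-0.025 0 0 0 0 0;-0.025 0 0 -0.05 0 0;-0.025 0 0 -0.1 0 0;-0.025 0 0 -0.15 0 0;-0.025 0 0 -0.2 0 0",
)

```text
clock: 5.32
position: [0.6444, 0.1754, 0.0514]
eef_rot: [0.426, 0.565, -0.427, 0.564]
contact_force: [0.5, 0.8, -11.7]
opening: 0.124
```

>>> play_rows(
  increments="0 0 0 -0.05 0 0;0 0 0 -0.1 0 0;0 0 0 -0.15 0 0;0 0 0 -0.2 0 0;0 0 0 -0.2 0 0",
)

```text
clock: 5.95
position: [0.6435, 0.1748, 0.0513]
eef_rot: [0.231, 0.669, -0.233, 0.667]
contact_force: [-7.8, -4.1, -7.5]
opening: 0.124
```

```bash
python3 -c "
from h import *
plan((.645,.175,.0525),1.3166)"
```

```text
t 5.95 pos [0.6435 0.1748 0.0513] jawyaw 0.9032 tilt [-0.0046 -0.0013] q [ 0.15  0.46  1.43 -0.    1.25 -0.75] F [-7.8 -4.1 -7.5] open 0.124
shift [-0.012  0.011  0.011] turn [-0.1316 -0.0011  0.001 ]
```

>>> play_rows(
  increments="0 0 0 -0.05 0 0;0 0 0 -0.1 0 0;0 0 0 -0.13 0 0;0 0 0 -0.14 0 0;0 0 0 -0.14 0 0",
)

```text
clock: 6.58
position: [0.6432, 0.1741, 0.0513]
eef_rot: [0.08, 0.704, -0.082, 0.701]
contact_force: [-11.6, -10.2, -5.4]
opening: 0.124
```

>>> play_rows(
  increments="0 0 0 0 0 0;0 0 0 0 0 0",
)

```text
clock: 6.82
position: [0.6432, 0.1742, 0.0513]
eef_rot: [0.08, 0.704, -0.083, 0.701]
contact_force: [-11.7, -10.2, -5.2]
opening: 0.129
```

```bash
python3 -c "
from h import *
plan((.645,.175,.0525),1.3166)
from station import status;print(status.state()['wrist_torque'])"
```

```text
t 6.83 pos [0.6432 0.1742 0.0513] jawyaw 1.3399 tilt [-0.0055 -0.0023] q [ 0.15  0.46  1.44 -0.    1.25 -1.19] F [-11.7 -10.2  -5.2] open 0.129
shift [-0.012  0.012  0.016] turn [ 0.0074 -0.0015  0.0011]
[-1.60225727  1.74885285 -0.30302059]
```

>>> play_rows(
  increments="0 0 0 0 0 0;0 0 0 0 0 0;0 0 0 0 0 0",
  claw=-0.2,
)

```text
clock: 7.2
position: [0.6454, 0.1755, 0.0531]
eef_rot: [0.081, 0.702, -0.081, 0.703]
contact_force: [-0.3, -0.1, 0.3]
opening: 0.6
```

>>> play_rows(
  increments="-0.3 0 0 0 0 0;-0.6 0 0 0 0 0;-1 0 0 0 0 0;-1 0 0 0 0 0",
)

```text
clock: 7.7
position: [0.6465, 0.1757, 0.1566]
eef_rot: [0.082, 0.7, -0.081, 0.704]
contact_force: [-0.3, 0.5, -0.5]
opening: 0.601
```

>>> play_rows(
  increments="-0.3 0 0 0 0 0;-0.6 0 0 0 0 0;-1 0 0 0 0 0;-1 0 0 0 0 0",
)

```text
clock: 8.2
position: [0.6459, 0.1756, 0.2556]
eef_rot: [0.082, 0.701, -0.081, 0.704]
contact_force: [0.2, -0.7, -1.4]
opening: 0.6
```

```bash
python3 - <<'E'
from h import *
from station import imaging
c=imaging.camera("wrist");np.savez("w3.npz",**c);cv2.imwrite("pics/w3.png",c["image"])
plan((.555,-.192,.24),2.19)
y=-.2542;u=np.array([np.cos(y),np.sin(y),0]);v=np.array([-u[1],u[0],0])
C=np.array([.5239,.2064,.063])
for i,(a,b) in enumerate([(-1,-1),(-1,1),(1,-1),(1,1)]): print(proj(c,C+a*.053*u+b*.038*v).round(1))
E
```

```text
t 8.25 pos [0.6455 0.1755 0.2534] jawyaw 1.3404 tilt [0.0016 0.0002] q [ 0.15  0.35  1.18 -0.    1.61 -1.19] F [ 0.1 -0.  -0.8] open 0.604
shift [ 0.132 -3.784 -0.042] turn [-0.2704  0.0005  0.    ]
[268.9 -35. ]
[378.2 -32. ]
[270.7 124.3]
[369.5 126.7]
```

View pics/w3.png

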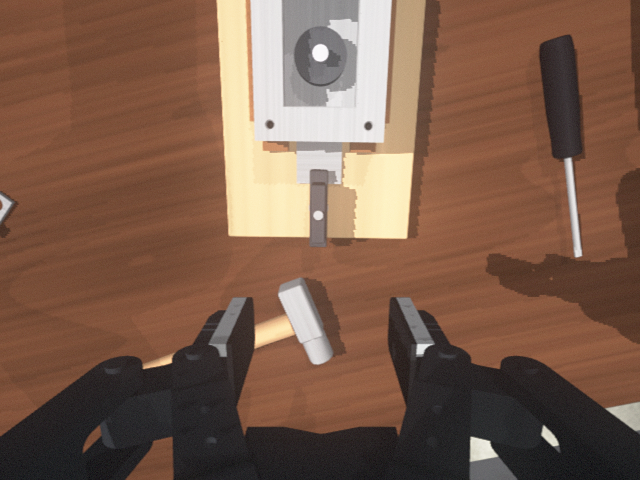

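The bar now lies along the jig's x axis over the foot (318, 172–245). The front threads at (270,125) and (369,126) match their predicted positions, so the housing has not moved. Next is the plate.

>>> play_rows(
  increments="0 -0.35 -0.01 0 0 0;0 -0.7 -0.01 0 0 0;0 -1 -0.01 0 0 0",
)

```text
clock: 8.62
position: [0.6206, 0.0772, 0.251]
eef_rot: [0.081, 0.703, -0.081, 0.702]
contact_force: [0.6, -0.0, 0.4]
opening: 0.6
```

>>> play_rows(
  increments="0 -0.35 -0.01 0 0 0;0 -0.7 -0.01 0 0 0;0 -1 -0.01 0 0 0",
)

```text
clock: 9.0
position: [0.5968, -0.02, 0.2511]
eef_rot: [0.081, 0.703, -0.081, 0.702]
contact_force: [-0.3, 0.0, 0.2]
opening: 0.599
```

>>> play_rows(
  increments="0 -0.35 -0.01 0 0 0;0 -0.7 -0.01 0 0 0;0 -1 -0.01 0 0 0",
)

```text
clock: 9.38
position: [0.573, -0.117, 0.2511]
eef_rot: [0.082, 0.703, -0.081, 0.702]
contact_force: [0.0, 0.2, -0.1]
opening: 0.601
```

>>> play_rows(
  increments="0 -0.35 -0.01 -0.05 0 0;0 -0.7 -0.01 -0.1 0 0;0 -0.78 -0.01 -0.16 0 0;0 -0.78 -0.01 -0.21 0 0;0 -0.78 -0.01 -0.27 0 0",
)

```text
clock: 10.0
position: [0.5545, -0.1917, 0.2511]
eef_rot: [-0.216, 0.674, 0.217, 0.673]
contact_force: [0.2, 0.8, 0.6]
opening: 0.6
```

```bash
python3 - <<'E'
from h import *
from station import imaging
c=imaging.camera("wrist");np.savez("w4.npz",**c);cv2.imwrite("pics/w4.png",c["image"])
plan((.555,-.192,.24),2.19)
E
```

```text
t 10.05 pos [ 0.5546 -0.1916  0.2511] jawyaw 2.2041 tilt [-0.0019  0.0009] q [-0.46  0.17  1.4  -0.    1.57 -2.67] F [-0.3 -0.1 -1.1] open 0.603
shift [ 0.111 -0.006  0.002] turn [ 0.0045 -0.0003 -0.0006]
```

View pics/w4.png

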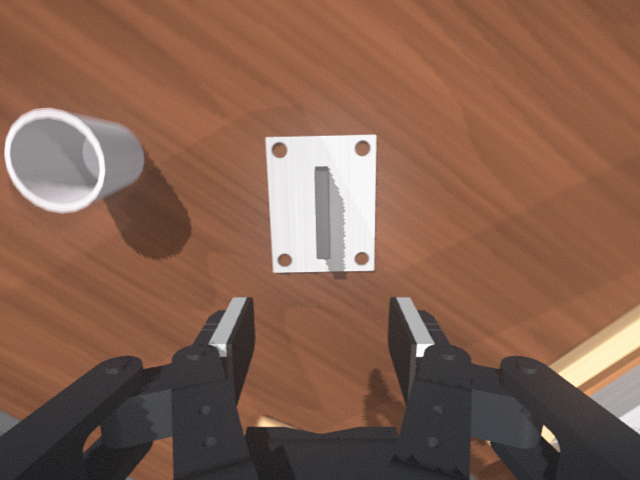

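The wrist view shows the plate's holes at (280,150), (362,148), (285,260) and (362,258), with the handle upright near x≈322. The tin stands well clear on the left.

```bash
python3 - <<'E'
from h import *
c=load("w4");im=c["image"]
P=[blob(im,p,11) for p in [(280,150),(362,148),(285,260),(362,258)]];print(np.round(P,1).tolist())
W=np.array([ray(c,p,.002)[:2] for p in P])
y=.62;e=np.array([[np.cos(y),np.sin(y)],[-np.sin(y),np.cos(y)]]).T
L=(W-W.mean(0))@e;o=sorted(range(4),key=lambda i:(L[i,0]>0,L[i,1]>0))
C,a,r=fitrect(W[o]);print(C.round(4),a.round(4),r)
plan((C[0],C[1],.038),a+np.pi/2)
E
```

```text
[[278.6, 149.0], [362.2, 147.2], [284.1, 259.4], [361.1, 257.9]]
[ 0.553  -0.1902] 0.6416 [0.5 0.5 0.3 0.3]
t 10.05 pos [ 0.5546 -0.1916  0.2511] jawyaw 2.2041 tilt [-0.0019  0.0009] q [-0.46  0.17  1.4  -0.    1.57 -2.67] F [-0.3 -0.1 -1.1] open 0.603
shift [ 2.131e+00  1.700e-02 -2.000e-03] turn [-0.0026 -0.0003 -0.0006]
```

>>> play_rows(
  increments="0.3 0.017 0 0 0 0;0.6 0.017 0 0 0 0;1 0.017 0 0 0 0;1 0.017 0 0 0 0",
)

```text
clock: 10.55
position: [0.5524, -0.1895, 0.1494]
eef_rot: [-0.212, 0.676, 0.215, 0.672]
contact_force: [-0.4, 0.6, 0.9]
opening: 0.603
```

>>> play_rows(
  increments="0.3 0 0 0 0 0;0.6 0 0 0 0 0;0.8 0 0 0 0 0;1 0 0 0 0 0;1 0 0 0 0 0",
)

```text
clock: 11.18
position: [0.5538, -0.1903, 0.0528]
eef_rot: [-0.214, 0.674, 0.214, 0.674]
contact_force: [-0.5, -0.4, 0.2]
opening: 0.6
```

```bash
python3 - <<'E'
from h import *
plan((.553,-.1902,.038),.6416+np.pi/2)
E
```

```text
t 11.18 pos [ 0.5538 -0.1903  0.0528] jawyaw 2.1862 tilt [-0.0012  0.0005] q [-0.46  0.31  1.65 -0.    1.18 -2.65] F [-0.5 -0.4  0.2] open 0.6
shift [ 0.148  0.005 -0.006] turn [-0.0083 -0.0002 -0.0003]
```

>>> play_rows(
  increments="0.07 0.005 -0.006 -0.004 0 0;0.15 0.005 -0.006 -0.004 0 0;0.15 0.005 -0.006 -0.004 0 0",
)

```text
clock: 11.55
position: [0.5529, -0.1902, 0.0375]
eef_rot: [-0.219, 0.673, 0.219, 0.672]
contact_force: [-0.7, 0.6, 0.1]
opening: 0.604
```

>>> play_rows(
  increments="0 0 0 0 0 0;0 0 0 0 0 0;0 0 0 0 0 0;0 0 0 0 0 0;0 0 0 0 0 0",
  claw=1,
  grip_force=90,
)

```text
clock: 12.18
position: [0.5534, -0.1904, 0.0384]
eef_rot: [-0.219, 0.672, 0.219, 0.673]
contact_force: [-1.1, 0.2, 5.6]
opening: 0.117
```

>>> play_rows(
  increments="-0.1 0 0 0 0 0;-0.2 0 0 0 0 0;-0.5 0 0 0 0 0;-0.8 0 0 0 0 0;-1 0 0 0 0 0",
)

```text
clock: 12.8
position: [0.5533, -0.1904, 0.1399]
eef_rot: [-0.219, 0.672, 0.218, 0.673]
contact_force: [-0.2, -0.4, -4.4]
opening: 0.121
```

>>> play_rows(
  increments="-0.3 0 0 0 0 0;-0.6 0 0 0 0 0;-0.6 0 0 0 0 0",
)

```text
clock: 13.18
position: [0.5538, -0.1906, 0.2002]
eef_rot: [-0.22, 0.671, 0.218, 0.673]
contact_force: [0.1, -0.6, -7.7]
opening: 0.122
```

```bash
python3 - <<'E'
from h import *
from station import imaging
plan((.5239,.2064,.18),-.2542+np.pi/2)
E
```

```text
t 13.18 pos [ 0.5538 -0.1906  0.2002] jawyaw 2.2001 tilt [ 0.0035 -0.0019] q [-0.46  0.19  1.48 -0.    1.46 -2.66] F [ 0.1 -0.6 -7.7] open 0.122
shift [0.193 3.386 2.094] turn [0.2812 0.001  0.0008]
```

>>> play_rows(
  increments="0 0.2 0.13 0 0 0;0 0.5 0.31 0 0 0;0 0.75 0.46 0 0 0;0 0.85 0.52 0 0 0",
)

```text
clock: 13.68
position: [0.5444, -0.0887, 0.1966]
eef_rot: [-0.219, 0.673, 0.22, 0.672]
contact_force: [-0.4, 0.5, -5.1]
opening: 0.118
```

>>> play_rows(
  increments="0 0.2 0.13 0 0 0;0 0.5 0.31 0 0 0;0 0.75 0.46 0 0 0;0 0.85 0.52 0 0 0",
)

```text
clock: 14.18
position: [0.5367, 0.0097, 0.197]
eef_rot: [-0.219, 0.673, 0.219, 0.672]
contact_force: [0.5, -0.6, -5.9]
opening: 0.121
```

>>> play_rows(
  increments="0 0.2 0.13 0 0 0;0 0.5 0.31 0 0 0;0 0.75 0.46 0 0 0;0 0.85 0.52 0 0 0",
)

```text
clock: 14.68
position: [0.5289, 0.1086, 0.1973]
eef_rot: [-0.219, 0.673, 0.219, 0.672]
contact_force: [0.8, -0.5, -5.5]
opening: 0.118
```

>>> play_rows(
  increments="0 0.2 0.13 0.03 0 0;0 0.5 0.31 0.06 0 0;0 0.75 0.46 0.09 0 0;0 0.83 0.52 0.12 0 0;0 0.83 0.52 0.14 0 0",
)

```text
clock: 15.3
position: [0.5224, 0.2055, 0.1973]
eef_rot: [-0.066, 0.704, 0.066, 0.704]
contact_force: [-0.3, -0.2, -4.6]
opening: 0.118
```

>>> play_rows(
  increments="0 0 0 0.04 0 0;0 0 0 0.08 0 0;0 0 0 0.11 0 0;0 0 0 0.14 0 0;0 0 0 0.14 0 0",
)

```text
clock: 15.92
position: [0.5225, 0.2048, 0.1974]
eef_rot: [0.088, 0.702, -0.089, 0.701]
contact_force: [-0.1, -0.9, -6.3]
opening: 0.122
```

```bash
python3 - <<'E'
from h import *
from station import imaging
plan((.5239,.2064,.145),-.2542+np.pi/2)
c=imaging.camera("wrist");np.savez("w5.npz",**c);cv2.imwrite("pics/w5.png",c["image"])
E
```

```text
t 15.93 pos [0.5225 0.2048 0.1974] jawyaw 1.3203 tilt [-0.0004 -0.0005] q [ 0.24  0.14  1.54 -0.    1.46 -1.08] F [-0.1 -0.9 -6.3] open 0.122
shift [0.524 0.019 0.009] turn [ 0.0012 -0.0001  0.0002]
```

View pics/w5.png

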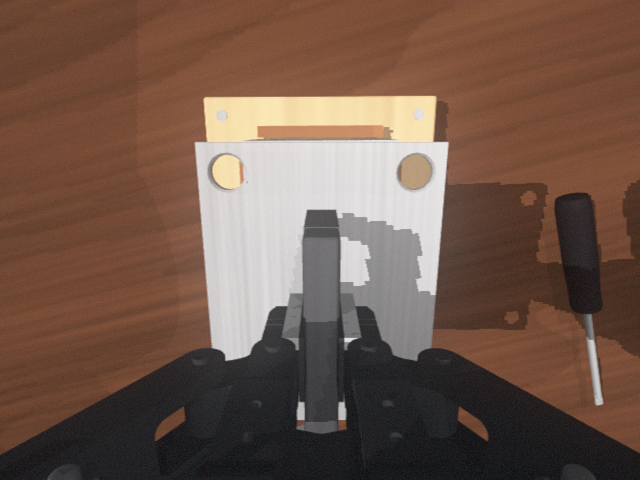

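The plate is held with its far holes at (228,172) and (416,172). The board's -x edge is behind it. I'll measure the plate's pose in the hand from these two holes.

```bash
cat >> h.py <<'E'
def holes(c,uvs,z,r=22):
    sat=cv2.cvtColor(c["image"],cv2.COLOR_BGR2HSV)[:,:,1];P=[]
    for u,v in uvs:
        m=np.zeros_like(sat);m[v-r:v+r,u-r:u+r]=(sat[v-r:v+r,u-r:u+r]>55)*255
        k=max(cv2.findContours(m,0,2)[0],key=cv2.contourArea);P.append(cv2.fitEllipse(cv2.convexHull(k)));print(np.round(P[-1][0],1),np.round(P[-1][1],1))
    W=np.array([ray(c,p[0],z)[:2] for p in P]);d=W[1]-W[0]
    a=np.arctan2(d[1],d[0])-np.pi/2
    C=W.mean(0)+.053*np.array([np.cos(a),np.sin(a)])
    print("sep mm",np.linalg.norm(d)*1e3,"plate yaw",a.round(4),"centre",C.round(4));return C,a
E
python3 - <<'E'
from h import *
c=load("w5");holes(c,[(228,172),(416,172)],.162)
print("housing .5239 .2064 -.2542")
E
```

```text
[227.8 171.5] [31.8 35. ]
[414.1 171.4] [31.1 34.5]
sep mm 75.51528195164411 plate yaw -0.2507 centre [0.5219 0.2061]
housing .5239 .2064 -.2542
```

>>> play_rows(
  increments="0.2 0.008 0.019 0.001 0 0;0.4 0.008 0.019 0.001 0 0;0.55 0.008 0.019 0.001 0 0;0.62 0.008 0.019 0.001 0 0;0.62 0.008 0.019 0.001 0 0",
)

```text
clock: 16.6
position: [0.5244, 0.2057, 0.1357]
eef_rot: [0.089, 0.702, -0.089, 0.701]
contact_force: [-0.4, -0.4, -4.4]
opening: 0.119
```

>>> play_rows(
  increments="0 0 0 0 0 0;0.05 0 0 0 0 0;0.1 0 0 0 0 0;0.1 0 0 0 0 0",
)

```text
clock: 17.1
position: [0.5241, 0.2057, 0.1253]
eef_rot: [0.089, 0.702, -0.09, 0.701]
contact_force: [0.1, 0.6, -5.3]
opening: 0.122
```

```bash
python3 - <<'E'
from h import *
from station import imaging
plan((.5245,.2051,.1165),-.2542+np.pi/2)
o=np.zeros((560,800,3),np.uint8)
c=imaging.camera("wrist");np.savez("w6.npz",**c)
o[:280,:373]=cv2.resize(c["image"],(373,280))
for n,(x,y,w,h),(a,b) in(("scene",(345,170,110,110),(0,280)),("side",(225,160,130,90),(400,280))):
    c=imaging.camera(n);np.savez(n+"6.npz",**c)
    q=cv2.resize(c["image"][y:y+h,x:x+w],None,fx=(2.54 if n=="scene" else 3),fy=(2.54 if n=="scene" else 3),interpolation=2);o[b:b+q.shape[0],a:a+q.shape[1]]=q
w=np.load("w6.npz")["image"];o[:280,400:800]=cv2.resize(w[120:260,190:390],(400,280))
cv2.imwrite("pics/f6.png",o)
E
```

```text
t 17.1 pos [0.5241 0.2057 0.1253] jawyaw 1.3173 tilt [-0.0009 -0.0003] q [ 0.24  0.2   1.63 -0.    1.31 -1.08] F [ 0.1  0.6 -5.3] open 0.122
shift [ 0.088 -0.004  0.005] turn [ 0.0002 -0.0002  0.0002]
```

View pics/f6.png

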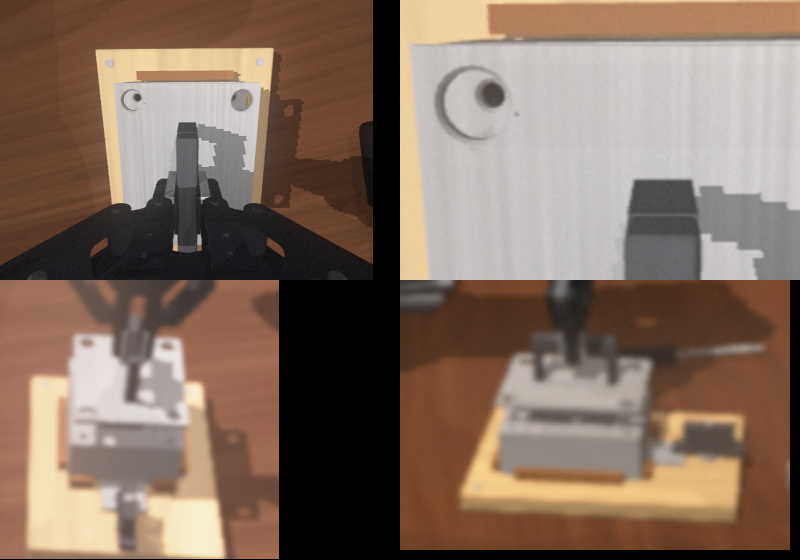

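```bash
python3 - <<'E'
from h import *
c=load("w6");g=cv2.cvtColor(c["image"],cv2.COLOR_BGR2GRAY)
zt=.1253-.0384+.004
H=[]
for u,v in((227,171),(413,171)):
    p=cv2.resize(g[v-32:v+32,u-32:u+32],None,fx=4,fy=4,interpolation=2)
    h=cv2.HoughCircles(cv2.GaussianBlur(p,(0,0),2),cv2.HOUGH_GRADIENT_ALT,1.5,60,param1=60,param2=.5,minRadius=50,maxRadius=95)
    print(None if h is None else h[0].round(1).tolist())
    if h is not None:
        q=(h[0,0,0]/4-.375+u-32,h[0,0,1]/4-.375+v-32);H.append(ray(c,q,zt)[:2]);print("hole px",np.round(q,1),"r mm~",h[0,0,2]/4,"world",H[-1].round(4))
t=blob(c["image"],(236,167),5);print("thread0 px",t.round(1),ray(c,t,.063)[:2].round(4))
y=-.2542;u=np.array([np.cos(y),np.sin(y)]);v=np.array([-u[1],u[0]]);C=np.array([.5239,.2064])
print("thread0,1 from w1",(C-.053*u-.038*v).round(4),(C-.053*u+.038*v).round(4))
t1=proj(c,[*(C-.053*u+.038*v),.063]);print("thread1 px pred",t1)
if len(H)==2:
    d=H[1]-H[0];a=np.arctan2(-d[0],d[1]);print("sep",np.linalg.norm(d),"yaw",a,"C",(np.mean(H,0)+.053*np.array([np.cos(a),np.sin(a)])).round(4))
cv2.imwrite("pics/f7.png",np.hstack([cv2.resize(g[q[1]-32:q[1]+32,q[0]-32:q[0]+32],(400,400),interpolation=2) for q in((227,171),(413,171))]))
E
```

```text
[[126.0, 126.0, 74.0999984741211], [126.0, 126.0, 60.599998474121094]]
hole px [226.1 170.1] r mm~ 18.536793 world [0.462  0.1835]
[[135.0, 136.5, 75.30000305175781]]
hole px [414.4 172.8] r mm~ 18.831652 world [0.482  0.2566]
thread0 px [235.7 165.7] [0.462  0.1815]
thread0,1 from w1 [0.463  0.1829] [0.4822 0.2565]
thread1 px pred [400.90360649 167.1191836 ]
sep 0.07586373976469059 yaw -0.26777973795691534 C [0.5231 0.206 ]
```

View pics/f7.png

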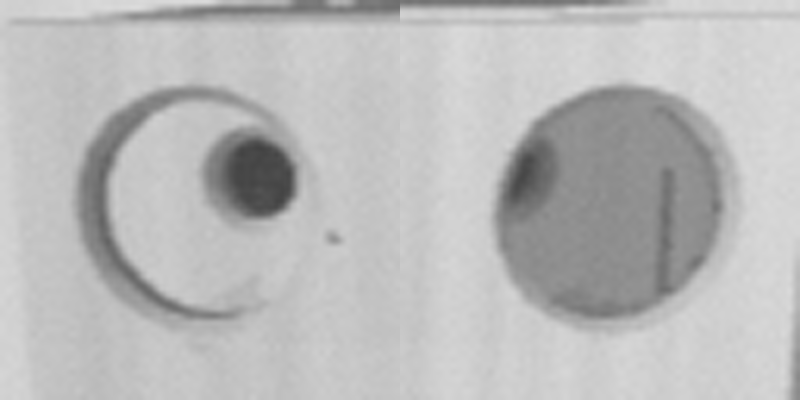

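The close-ups show the thread in each hole: hole0 rim centre (226.7,172.1) with thread0 at (235.2,166.7), and hole1 at (415.9,172.1) with thread1 at about (398.3,166.7). I'll compare them as world points.

```bash
python3 - <<'E'
from h import *
c=load("w6")
zt=.1253-.0384+.004
H=[ray(c,p,zt)[:2] for p in((226.7,172.1),(415.9,172.1))];T=[ray(c,p,.063)[:2] for p in((235.2,166.7),(398.3,166.7))]
for n,X in(("hole",H),("thr",T)):
    d=X[1]-X[0];a=np.arctan2(-d[0],d[1]);print(n,"sep",np.linalg.norm(d),"yaw",a,"C",(np.mean(X,0)+.053*np.array([np.cos(a),np.sin(a)])).round(4),np.round(X,4).tolist())
plan((.5245,.2051,.1165),-.2542+np.pi/2)
# scene/side view check: predicted pixels of plate top corners at present
E
```

```text
hole sep 0.07627371523468475 yaw -0.25399863936041156 C [0.5237 0.207 ] [[0.4628, 0.1834], [0.4819, 0.2573]]
thr sep 0.07670631309936271 yaw -0.25400338266856043 C [0.5233 0.2049] [[0.4624, 0.1811], [0.4817, 0.2554]]
t 17.25 pos [0.5244 0.2057 0.1259] jawyaw 1.3173 tilt [ 0.0001 -0.0001] q [ 0.24  0.2   1.63 -0.    1.31 -1.08] F [ 0.8  1.  -5.5] open 0.119
shift [ 0.094 -0.006  0.002] turn [0.0002 0.     0.    ]
```

>>> play_rows(
  increments="0.03 -0.01 0 0 0 0;0.06 -0.02 0 0 0 0;0.09 -0.02 0 0 0 0;0.09 -0.02 0 0 0 0;0.09 -0.02 0 0 0 0",
)

```text
clock: 17.88
position: [0.5239, 0.2038, 0.1168]
eef_rot: [0.089, 0.701, -0.089, 0.701]
contact_force: [-1.2, -0.3, -5.2]
opening: 0.126
```

```bash
python3 - <<'E'
from h import *
from station import imaging
plan((.5245,.2031,.1165),-.2542+np.pi/2)
c=imaging.camera("wrist");np.savez("w8.npz",**c);g=cv2.cvtColor(c["image"],cv2.COLOR_BGR2GRAY)
s=imaging.camera("side");np.savez("s8.npz",**s)
a=np.hstack([cv2.resize(g[139:203,q-32:q+32],(400,400),interpolation=2) for q in(227,413)])
b=cv2.resize(s["image"][180:232,245:335],(346,200),interpolation=2)
sc=imaging.camera("scene");np.savez("sc8.npz",**sc)
b2=cv2.resize(sc["image"][190:250,355:435],(267,200),interpolation=2)
o=np.zeros((600,800,3),np.uint8);o[:400]=a[...,None];o[400:,:346]=b;o[400:,400:667]=b2;cv2.imwrite("pics/f8.png",o)
E
```

```text
t 17.88 pos [0.5239 0.2038 0.1168] jawyaw 1.3173 tilt [ 0.     -0.0001] q [ 0.23  0.2   1.64 -0.    1.3  -1.08] F [-1.2 -0.3 -5.2] open 0.126
shift [ 0.003 -0.005  0.007] turn [0.0002 0.     0.    ]
```

View pics/f8.png

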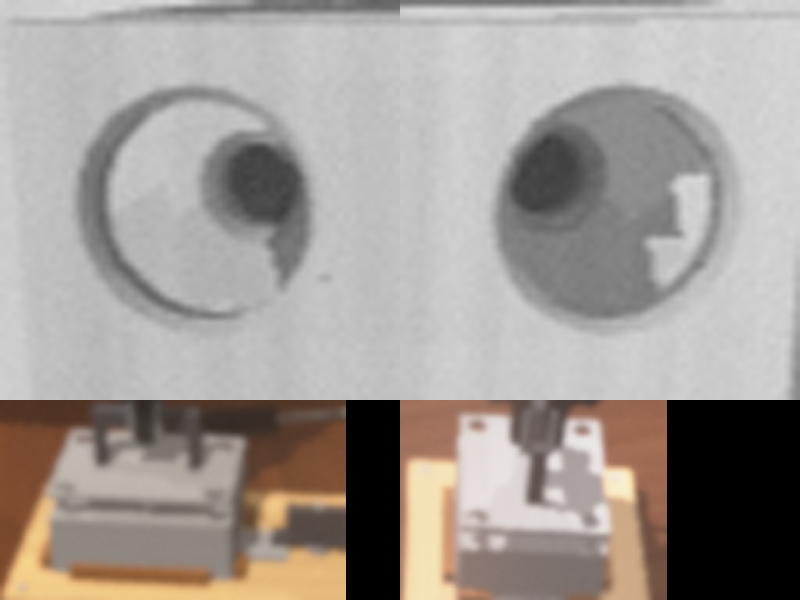

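The threads are now both visible inside their holes: thread0 centre (235.2,167.6) and thread1 (406.0,167.6). The side and scene crops show the plate parallel over the flange with a clear gap.

```bash
python3 - <<'E'
from h import *
c=load("w8")
for n,ps,z in(("hole",((226.7,172.1),(415.9,172.1)),.1168-.0384+.004),("thr",((235.2,167.6),(406.0,167.6)),.063)):
    X=[ray(c,p,z)[:2] for p in ps]
    d=X[1]-X[0];a=np.arctan2(-d[0],d[1]);print(n,"sep",np.linalg.norm(d),"yaw",a,"C",(np.mean(X,0)+.053*np.array([np.cos(a),np.sin(a)])).round(4))
# gap check from side & scene: predicted pixel positions of plate lower edge, flange edge
y=-.2542;u=np.array([np.cos(y),np.sin(y)]);v=np.array([-u[1],u[0]])
for nm in("s8","sc8"):
    s=load(nm);g=cv2.cvtColor(s["image"],cv2.COLOR_BGR2GRAY);C=np.array([.5235,.205])
    e=(C-.05*v) if nm=="s8" else C+.065*u
    for off in(-.03,0,.03):
        q=e+off*(u if nm=="s8" else v);ex=[proj(s,[*q,z]).round(1) for z in(.082,.078,.063,.045)]
        col=int(round(ex[1][0]));r0=int(ex[0][1])-5;print(nm,off,"rows top,bot,flange,wall",[x[1] for x in ex],"col",col,"gray from",r0,g[r0:r0+22,col].tolist())
E
```

```text
hole sep 0.07629184460185355 yaw -0.2540657288754462 C [0.5235 0.2052]
thr sep 0.0768189129342674 yaw -0.25406493315934914 C [0.5233 0.2049]
s8 -0.03 rows top,bot,flange,wall [np.float64(204.2), np.float64(205.5), np.float64(210.4), np.float64(216.1)] col 269 gray from 199 [184, 185, 185, 183, 180, 168, 146, 119, 111, 131, 159, 169, 156, 142, 137, 136, 137, 138, 137, 137, 137, 137]
s8 0 rows top,bot,flange,wall [np.float64(204.7), np.float64(206.0), np.float64(210.9), np.float64(216.6)] col 280 gray from 199 [179, 182, 183, 183, 182, 175, 158, 132, 111, 118, 145, 162, 159, 147, 139, 136, 137, 137, 137, 137, 137, 136]
s8 0.03 rows top,bot,flange,wall [np.float64(205.3), np.float64(206.6), np.float64(211.4), np.float64(217.2)] col 291 gray from 200 [172, 174, 180, 183, 182, 172, 146, 119, 108, 123, 151, 162, 153, 142, 136, 136, 137, 137, 137, 137, 137, 136]
sc8 -0.03 rows top,bot,flange,wall [np.float64(227.9), np.float64(229.3), np.float64(234.4), np.float64(240.4)] col 381 gray from 222 [217, 207, 196, 192, 196, 191, 166, 148, 157, 170, 172, 168, 156, 135, 125, 123, 123, 123, 123, 123, 123, 123]
sc8 0 rows top,bot,flange,wall [np.float64(228.6), np.float64(229.9), np.float64(235.1), np.float64(241.1)] col 394 gray from 223 [218, 220, 220, 219, 216, 196, 159, 138, 141, 142, 143, 140, 132, 123, 118, 117, 118, 118, 118, 119, 118, 119]
sc8 0.03 rows top,bot,flange,wall [np.float64(229.3), np.float64(230.6), np.float64(235.7), np.float64(241.8)] col 408 gray from 224 [191, 209, 216, 218, 212, 185, 151, 138, 141, 142, 142, 138, 130, 120, 116, 116, 115, 115, 116, 117, 115, 115]
```

```bash
python3 - <<'E'
from h import *
from station import status,ticket
for a,b,(x,y,w,h) in(("side0","s8",(254,212,58,16)),("scene0","sc8",(366,237,54,14))):
    A,B=[cv2.cvtColor(load(n)["image"],cv2.COLOR_BGR2GRAY) for n in(a,b)]
    r=cv2.phaseCorrelate(A[y:y+h,x:x+w].astype(float),B[y:y+h,x:x+w].astype(float),cv2.createHanningWindow((w,h),cv2.CV_64F));print(a,"housing front shift px",np.round(r[0],2),round(r[1],2))
s=status.state();print(s["clock"],s["position"],s["joint_velocities"].round(3),s["contact_force"],s["opening"])
E
```

```text
side0 housing front shift px [ 0.05 -0.04] 0.91
scene0 housing front shift px [-0.03  0.59] 0.9
18.025 [0.52394756 0.20380588 0.11691532] [-0.001  0.001 -0.    -0.    -0.     0.   ] [-0.83492748 -0.24176466 -5.58109651] 0.12036441418297125
```

>>> play_rows(
  increments="0 0 0 0 0 0;0 0 0 0 0 0;0 0 0 0 0 0;0 0 0 0 0 0",
)

```text
clock: 18.52
position: [0.5239, 0.2038, 0.1168]
eef_rot: [0.089, 0.701, -0.089, 0.701]
contact_force: [-0.1, -0.9, -4.9]
opening: 0.117
```

```bash
python3 -c "
from station import ticket;print(ticket.job_done())"
```

```text
the job is handed in; nothing more can be done
None
```

I turned the turnbutton onto its stop, so the bar lies squarely over the housing's foot. The cover plate is now held by its handle above the flange, level and lined up with the threads. I handed the job in at about 18.5 s.

**Last checks:**
- **Alignment:** in the last wrist image, the plate centre sits about 0.4 mm from the centre of the threaded holes, with the same yaw. Only two of the four holes were visible to the wrist camera; the other two follow from the plate's shape.
- **Hover height:** the gap works out at about 15.4 mm from the grip height, and the side view agrees. The tool tilt is near zero, and the wrist reads about 5 N, roughly the plate's weight, so nothing is touching the flange.
- **Housing:** it shows no shift in the side view (0.05 px). The scene view gave 0.6 px vertically, which I put down to the turned bar and shadows inside that image window.
- **Bystanders:** the arm kept clear of the hammer, tin and screwdriver. I did not re-measure where they ended up.

**Disagreement:** two wrist views placed the housing centre about 1.6 mm apart, within the camera calibration error. I aligned the plate using holes and threads seen in the same image.

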